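Slide the boxed lunch off the order file and spring its rings open

TASK

Someone has put a boxed lunch down on the open lever arch file, in the way of its rings. Without lifting it, slide the lunch gently off the file to the middle of the empty green place mat, square with the mat; its thin plastic dents if pushed, pressed or gripped with more than 12 N, so go slowly. Then lift the file's lever right up so that the rings swing wide open for the next order sheet, leave it standing up, and do not disturb the other things on the table.

Things in the scene. Friction and masses are not known exactly. Their poses are not given: they have to be found in the camera images.
- meal: The boxed lunch to slide: clear thin plastic tray, clear lid, rice, orange and green food inside. Over its rim 134 mm along x, 184 mm along y, 48 mm high; rim 36 to 42 mm up, walls below stand 8 mm further in. Origin at the centre of its underside, z up. 0.28 to 0.56 kg; slides at 1.5 to 6 N; more than 12 N from the robot spoils it. Starts on the file, long side roughly along the file's y.
- green_mat: The empty green place mat, flat on the table about 1 mm thick and no obstacle, 240 mm along its x, 290 mm along its y, origin at its centre. It lies to the left or right of the file (beyond the file's +y or -y edge) and the lunch's long side is to lie along its y.
- grey_mat: The grey place mat, same size and axes, on the other side of the file; a lunch is already served on it.
- served_meal: Bystander: a boxed lunch in a black tray, on the grey mat, same size and axes as the other lunch. Leave it alone.
- file: Lever arch file lying open and flat, fixed, all boards 3 mm thick. Origin on the table under the centre of the dark grey board that carries the mechanism (200 mm along x, 245 mm along y). Beyond its +x edge lie the red spine, running along y, and the front cover, up to x = 376 mm.
- rings (a joint): Angle of the two arches: 0 shut on the posts, about 0.94 rad wide open, tipped towards the file's -x over the board (where the lunch lies at first). Geared to the lever: 0.7 times its angle.
- lever (a joint): Angle of the lever: 0 (the start) lying down over the mechanism towards the file's +x (the spine), 1.35 rad (its stop) standing up. It turns about an axis along the file's y through lever_hinge, needs about 2 to 3 N at its end, is lightly damped and stays where it is left. Fully up means beyond 1.1 rad.
- lever_grip (a point): Centre of the black round grip at the lever's free end: 24 mm long along the file's y, 16 mm diameter, 36 mm above the table at lever 0; there it is 68 mm towards the file's +x from the hinge axis and 12 mm above it. Clear at both ends: fingers can pinch it along y from above and it can turn between them.
- lever_hinge (a point): Point on the lever's pivot axis in the middle of the lever, fixed to the file 65 mm along x, 85 mm along y, 24 mm up; same axes as the file.
- carton: Bystander: red carton 90 x 140 x 60 mm, beyond the right-hand mat. Origin at the centre of its underside. Leave it alone.
- tub: Bystander: round clear food tub with white lid, 100 mm diameter, 75 mm high, beyond the left-hand mat. Origin at the centre of its underside. Leave it alone.
- ring_base (a point): Centre of the top of the mechanism's steel base plate, 65 mm along the file's x from its origin, 7 mm up, axes of the file; plate 66 mm in x, 205 mm in y. From here two posts stand at x = 25, y = +-40 mm, to 50 mm above the table; two arches, up to 63 mm above the table when shut, reach them from pivots at x = -30 mm.
Mind the look-alikes: they are no part of the job. What is shaped like the meal but purple is not meant.

How it is judged (in metres and radians):
On the way, in this order (a step that is already met when the one before it is completed fails the run):
1. the lunch lies at rest on the table, in the middle of the green mat and square with it (horizontal distance between meal and green_mat below 0.035 m and angle between the y axis of meal and the y axis of green_mat, either way round below 0.26 rad and height (world z) of meal below 0.002 m and angle between meal's own z axis and vertical below 0.03 rad and linear speed of meal below 0.02 m/s), for 0.2 s.
2. the lever is right up and the rings are open (value of joint lever above 1.1 rad and value of joint rings above 0.75 rad), for 0.2 s.
At the end, for the whole second after the job is handed in: The lunch lies flat and still on the table with its centre within 35 mm of the centre of the green mat and its long side within 0.26 rad (15 degrees) of the mat's; the lever stands beyond 1.1 rad and the rings are open beyond 0.75 rad (all of step 1 and all of step 2); the robot touches nothing.
It fails at once if the robot pushes, presses or grips the lunch with more than 12 N (contact force between any of the fingers, the arm and meal above 12 N).
It fails at once if the lunch is lifted or tipped (underside centre more than 15 mm above the table, or leaning more than 0.2 rad) (height (world z) of meal above 0.015 m or angle between meal's own z axis and vertical above 0.2 rad).
It fails at once if another thing on the table is moved more than 20 mm or tipped (distance of any of served_meal, carton, tub from where it was at the start of the episode above 0.02 m or angle between any of served_meal, carton, tub's own z axis and vertical above 0.2 rad).
It also fails if it takes over 61 s, if anything falls off the work surface, if the arm or the gripper's body presses on something with over 40 N, if the wrist force passes 120 N, or if a joint passes its speed limit or range.

ROBOT

A 7-joint arm with a two-finger parallel gripper is mounted at the origin on the work surface. World frame = base frame: x ahead of the robot, y to its left, z up, the work surface at z = 0. Lengths are in m, angles in degrees, forces in N, time in s.
With the tool pointing down it reaches from about 0.425 to 0.875 m from the base axis. Payload 4.7 kg.
Tool frame: the origin (TCP) lies at the centre of the arm's flange, where the gripper is bolted on; the fingertips stand 182 mm ahead of it and the grasp point (between the pads) lies 164 mm ahead of it; z points along the fingers, y is the line along which they close (so a half turn about z gives the same grasp; the last joint's range is limited). The gripper opens to 87 mm and grips with 3 to 60 N. Pads are 19 mm wide; open, the fingers measure 117 mm over their backs; the gripper's body (75 mm by 190 mm) begins 51 mm behind the grasp point.
Start: joints at [-71.328, 18.392, -4.016, 83.108, 1.295, 78.541, -3.26], TCP at [0.199, 0.619, 0.405] pointing down, gripper open.
Joint ranges: [-163.93, 163.93], [-17.29, 119.83], [-79.2, 71.16], [3.27, 140.29], [-89.18, 269.18], [5.43, 117.66], [-154.24, 154.24]. Speed limits (degrees/s): [147.25, 147.25, 180, 180, 180, 180, 180].

INTERFACE

Orientations are given as [roll, pitch, yaw] about the fixed x, y, z axes, in that order (R = Rz(yaw) Ry(pitch) Rx(roll)).
In Python, from cell import env gives the robot as it stands. The module is installed in compiled form; this text tells all that it offers.
- The arm moves only by the tool step_arm, never from a script. Its argument "steps" is one flat list of numbers, 5 for each row, row after row: the opening, from 0 (shut) to 1 (fully open), then the shift along the tool's x, y, z in mm, then the turn about the tool's z in degrees. In form: [grip, dx, dy, dz, roll, grip, dx, dy, dz, roll, ...]. A call has 1 to 12 rows; each row shifts and turns the commanded pose from where the row before left it, along the tool's axes as they then stand; what a row does not reach is not made up. A row lasts 1/8 s, in which the tool goes at most 62.5 mm and 10.7 degrees, less where a joint would pass 70% of its speed; a pose out of reach is approached as far as the arm can. A call with a gripper value outside its range is refused whole. The fingers move at their own pace and stop on an object; "grip_force" is the grip in N (left out, the last holds). Time passes only in rows, so rows that do not move let the fingers close. It gives the time, the measured TCP pose, the force, the opening and the grip force at its end, in the units of the state.
- env.get_obs(): the state, without advancing time (a new reading comes with each control period).
- env.read_camera(name): name is "scene" or "top"; returns a dict with "image" (384x512x3 uint8, red, green, blue), "camera_matrix" (3x3 intrinsics, pixels), "distortion" ([k1, k2, p1, p2, k3] as OpenCV has them; the pictures are not rectified), "R" (3x3) and "t" (3): a world point X has camera coordinates R X + t. Camera axes: x right, y down, z forward; pixel columns grow to the right and rows downward; lengths in m; the calibration is good to about 2 mm. A picture is of the moment at which its call begins. There is no depth.
- env.sign_off(): hands the job in; it is judged then, once.
The state is a dict: "time_s": time; "qpos": joint angles; "joint_velocities": joint speeds; "effort": joint torques, N m; "tool_pos": TCP position; "tool_rot": TCP orientation; "force": force on the tool from outside, world axes, zero at the start; "wrist_torque": the same for the moment, N m; "grip_width": finger opening in m; "grasp_force": force on a finger pad.
Only numpy, scipy, OpenCV 4.12 (cv2) and the standard library are available. Lean on these libraries where they do the work, as an engineer would, in place of code of your own. Each camera call takes 0.05 s, during which the arm holds its last target. There are 200 camera calls.

## Working session

There is one attempt and no reset: what is moved stays moved. The work goes in short steps, Python scripts to look and compute and a tool call to move; the robot and the scene stay as the last step left them, time stands still between calls to the robot, and variables do not carry over. Pictures are saved under pics/ and viewed, at most 10 in all, crops included, and the job is handed in when it is done.

Besides the shell and the picture viewer there is one more tool, called in YAML: its name, and indented under it one key for each argument. step_arm: Moves the arm, as the interface text tells. Its arguments: {"type":"object","properties":{"steps":{"type":"array","items":{"type":"number"}},"grip_force":{"type":"number"}},"required":["steps"]}

```bash
mkdir -p pics
cat > h.py <<'E'
import numpy as np, cv2
from cell import env
def cam(n): return env.read_camera(n)
def ray(c,uv,z):
    uv=np.array(uv,float).reshape(-1,1,2)
    p=cv2.undistortPoints(uv,np.array(c["camera_matrix"]),np.array(c["distortion"])).reshape(-1,2)
    R=np.array(c["R"]);t=np.array(c["t"]);C=-R.T@t
    d=np.c_[p,np.ones(len(p))]@R
    return C+d*((z-C[2])/d[:,2])[:,None]
def proj(c,X):
    R=np.array(c["R"]);
    return cv2.projectPoints(np.array(X,float).reshape(-1,3),cv2.Rodrigues(R)[0],np.array(c["t"],float),np.array(c["camera_matrix"]),np.array(c["distortion"]))[0].reshape(-1,2)
def save(c,n,box=None,s=1):
    im=c["image"][:,:,::-1]
    if box: im=im[box[1]:box[3],box[0]:box[2]]
    cv2.imwrite("pics/"+n,cv2.resize(im,None,fx=s,fy=s,interpolation=cv2.INTER_CUBIC))
E
python3 - <<'E'
from h import *
for n in("scene","top"):
    c=cam(n); save(c,n+"0.png",None,1.5); R=np.array(c["R"]);print(n,-R.T@c["t"],R[2])
print(env.get_obs())
E
```

```text
scene [1.32477602 0.49683089 0.92866019] [-0.65035028 -0.3906082  -0.65151343]
top [ 0.27538548 -0.0206055   1.13450489] [ 0.14797063 -0.0078885  -0.98896029]
{'time_s': 0.1, 'qpos': array([-71.32609221,  18.43438701,  -4.01688719,  83.16902754,
         1.29666962,  78.54154583,  -3.2606827 ]), 'joint_velocities': array([ 0.08993171, -0.23649626, -0.02879405, -0.08240241,  0.00847542,
        0.05395159, -0.00221845]), 'effort': array([-1.72221467e-04, -4.92571449e+01, -4.06008130e-01, -3.13396990e+01,
       -6.41762861e-02,  3.94692470e-02,  8.07478978e-05]), 'tool_pos': array([0.19937936, 0.61846469, 0.40376586]), 'tool_rot': array([-1.79900374e+02,  6.77070879e-03,  1.62136654e+02]), 'force': array([-0.21534373,  0.02591103, -1.07973951]), 'wrist_torque': array([ 0.00254957, -0.00344894, -0.00432393]), 'grasp_force': 0.0, 'grip_width': 0.08722867460637705}
```

View pics/scene0.png

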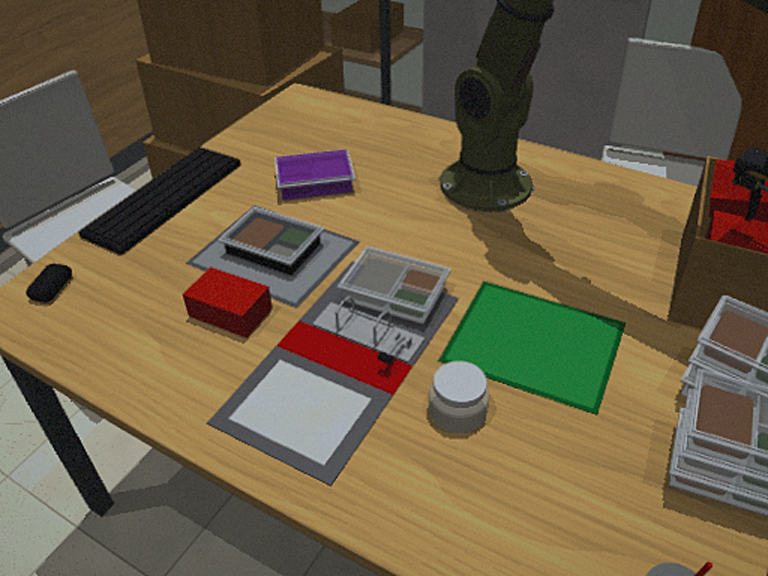

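View pics/top0.png

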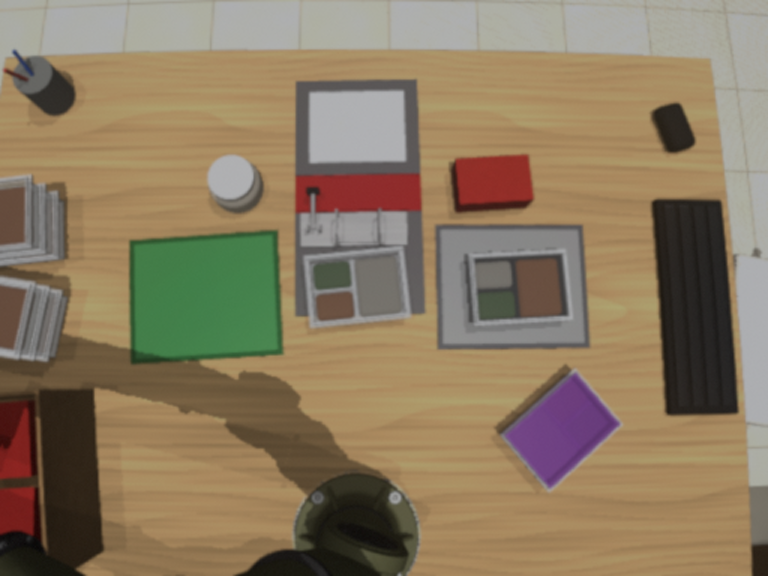

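Top picture (1.5× pixels): the clear-tray lunch on the file is at (357,287), the empty green mat at (205,297). The black-tray lunch at (520,288) on the grey mat and the purple one at (560,430) are not meant. The lever grip is at (313,191), the tub at (233,180) and the carton at (492,182).

Run:
```python
from h import *
c=cam("top"); save(c,"crop1.png",(185,100,300,225),5)
hsv=cv2.cvtColor(c["image"],cv2.COLOR_RGB2HSV)
def big(m,roi=None):
    m=m.astype(np.uint8)
    if roi: k=np.zeros_like(m);k[roi[1]:roi[3],roi[0]:roi[2]]=1;m=m*k
    m=cv2.morphologyEx(m,cv2.MORPH_OPEN,np.ones((3,3)))
    return max(cv2.findContours(m,0,1)[0],key=cv2.contourArea)
def rect(k,z,n):
    P=ray(c,k.reshape(-1,2)+0.0,z)[:,:2].astype(np.float32)*1000
    r=cv2.minAreaRect(P); b=cv2.boxPoints(r); print(n,np.round(r[0],1),np.round(r[1],1),round(r[2],1),b.round(0).tolist())
h,s,v=[hsv[:,:,i] for i in range(3)]
rect(big((h>50)&(h<80)&(s>120),(70,140,200,250)),.001,"green")
red=((h<6)|(h>174))&(s>150)
rect(big(red,(190,105,290,150)),.003,"spine")
rect(big(red,(295,95,370,145)),.06,"carton")
# lunch rim: low-saturation bright rim corners, hand-read at 1.5x then raycast
for n,z,pts in [("lunch rim",.045,[(304,257),(402,248),(411,317),(311,327)]),("file",.003,[(296,81),(417,80),(424,313),(296,314)]),("tub",.075,[(233,176)]),("grip",.036,[(313,191)])]:
    print(n,(ray(c,np.array(pts)/1.5,z)[:,:2]*1000).round(0).tolist())
```

```text
green [435.5 305.4] [147.4 193. ] 58.2 [[315.0, 293.0], [479.0, 192.0], [556.0, 317.0], [392.0, 419.0]]
spine [640.2  -1.9] [ 70.3 241.1] 1.4 [[602.0, 118.0], [608.0, -123.0], [678.0, -122.0], [672.0, 119.0]]
carton [ 643.4 -253.7] [ 98.6 140.2] 4.6 [[589.0, -188.0], [600.0, -328.0], [698.0, -320.0], [687.0, -180.0]]
lunch rim [[503.0, 95.0], [520.0, -85.0], [393.0, -100.0], [375.0, 81.0]]
file [[875.0, 123.0], [877.0, -121.0], [405.0, -127.0], [403.0, 113.0]]
tub [[648.0, 225.0]]
grip [[632.0, 82.0]]
```

View pics/crop1.png

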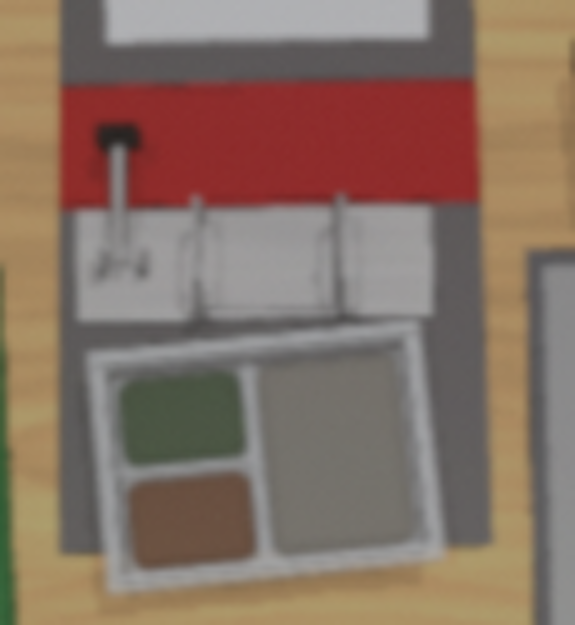

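Run:
```python
from h import *
c=cam("top")
for n,z,pts in [("green",.001,[(130,241),(276,231),(283,353),(132,362)]),("served",.043,[(467,254),(568,249),(573,320),(475,325)])]:
    P=ray(c,np.array(pts)/1.5,z)[:,:2]*1000; print(n,P.round(0).tolist(),P.mean(0).round(0))
```

```text
green [[545.0, 439.0], [563.0, 155.0], [330.0, 136.0], [312.0, 422.0]] [437. 288.]
served [[510.0, -205.0], [520.0, -395.0], [387.0, -397.0], [378.0, -216.0]] [ 449. -303.]
```

step_arm:
  steps: [1,0,0,0,9.6,1,0,0,0,9.6,1,0,0,0,9.6,1,0,0,0,9.6,1,0,0,0,9.6,1,0,0,0,9.6,1,0,0,0,9.6]

```text
time_s: 1.08
tool_pos: [0.1993, 0.6186, 0.4045]
tool_rot: [-180.0, 0.0, 94.6]
force: [-0.1, 0.9, 0.3]
grip_width: 0.0872
grasp_force: 0.0
```

step_arm:
  steps: [1,-30,50,0,0,1,-30,50,0,0,1,-30,50,0,0,1,-30,50,0,0,1,-58,0,10,0,1,-58,0,10,0,1,-58,0,10,0,1,-58,0,10,0,1,-58,0,10,0,1,-58,0,10,0,1,-58,0,10,0,1,-58,0,10,0]

```text
time_s: 2.58
tool_pos: [0.4487, 0.0521, 0.3246]
tool_rot: [180.0, -0.0, 94.9]
force: [1.1, -0.1, -0.1]
grip_width: 0.0872
grasp_force: 0.0
```

step_arm:
  steps: [1,-50,0,10,0,1,-50,0,10,0,1,-50,0,0,0,1,-40,0,0,0,1,0,0,0,0]

```text
time_s: 3.2
tool_pos: [0.4649, -0.1386, 0.305]
tool_rot: [180.0, 0.1, 94.6]
force: [-0.2, 0.5, 0.3]
grip_width: 0.0869
grasp_force: 0.0
```

step_arm:
  steps: [1,0,-4,30,0,1,0,0,30,0,1,0,0,25,0,1,0,0,15,0,1,8,0,3,0,1,8,0,0,0,1,4,0,0,0,1,2,0,0,0,1,2,0,0,0,1,2,0,0,0]

```text
time_s: 4.45
tool_pos: [0.4591, -0.1097, 0.2019]
tool_rot: [180.0, -0.0, 94.9]
force: [0.4, 0.1, 0.1]
grip_width: 0.0873
grasp_force: 0.0
```

Run:
```python
from h import *
c=cam("scene"); save(c,"s1.png",(150,120,400,300),3)
```

```text
(no output)
```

View pics/s1.png

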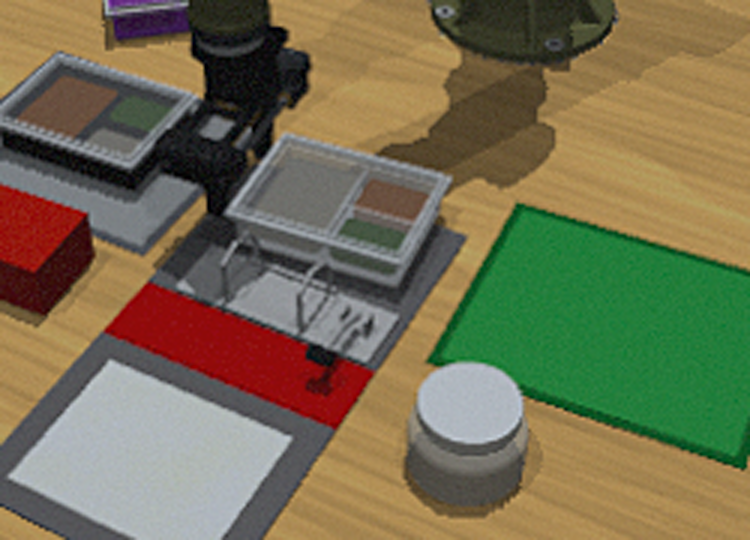

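The fingers stand just behind the lunch's near-right end at crop pixel (225,195), about level with its rim, and clear of the served lunch and the carton. I'll creep into contact.

step_arm:
  steps: [1,1.5,0,0,0,1,1.5,0,0,0,1,1.5,0,0,0,1,1.5,0,0,0]

```text
time_s: 5.0
tool_pos: [0.4585, -0.104, 0.2017]
tool_rot: [-180.0, 0.0, 95.0]
force: [-1.1, -2.1, -0.6]
grip_width: 0.087
grasp_force: 1.2
```

step_arm:
  steps: [1,1.5,0,0,0,1,1.5,0,0,0,1,1.5,0,0,0,1,1.5,0,0,0]

```text
time_s: 5.5
tool_pos: [0.4581, -0.0977, 0.2018]
tool_rot: [180.0, -0.0, 94.9]
force: [0.8, -2.7, -1.1]
grip_width: 0.0871
grasp_force: 1.2
```

step_arm:
  steps: [1,1.5,0,0,0,1,1.5,0,0,0,1,1.5,0,0,0,1,1.5,0,0,0]

```text
time_s: 6.0
tool_pos: [0.4575, -0.0916, 0.2018]
tool_rot: [180.0, -0.0, 94.9]
force: [0.3, -2.7, -1.2]
grip_width: 0.087
grasp_force: 1.2
```

step_arm:
  steps: [1,2,0.1,0,0,1,2.5,0.1,0,0,1,3,0.2,0,0,1,3.5,0.2,0,0,1,4,0.2,0,0,1,4,0.2,0,0.1,1,4,0.2,0,0.1,1,4,0.2,0,0.1,1,4,0.2,0,0.1,1,4,0.2,0,0.1,1,4,0.2,0,0.1,1,4,0.2,0,0.1]

```text
time_s: 7.5
tool_pos: [0.4561, -0.0485, 0.2017]
tool_rot: [-180.0, -0.0, 94.2]
force: [0.2, -2.6, -1.2]
grip_width: 0.0868
grasp_force: 1.2
```

step_arm:
  steps: [1,4,0.2,0,0,1,4,0.2,0,0,1,4,0.2,0,0,1,4,0.2,0,0,1,4,0.2,0,0,1,4,0.2,0,0,1,4,0.2,0,0,1,4,0.2,0,0,1,4,0.2,0,0,1,4,0.2,0,0,1,4,0.2,0,0,1,4,0.2,0,0]

```text
time_s: 9.0
tool_pos: [0.4551, -0.0005, 0.2018]
tool_rot: [180.0, 0.0, 94.2]
force: [-0.4, -2.5, 1.2]
grip_width: 0.0872
grasp_force: 1.6
```

Run:
```python
from h import *
c=cam("top"); save(c,"t2.png",(80,100,310,260),3.4)
```

```text
(no output)
```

View pics/t2.png

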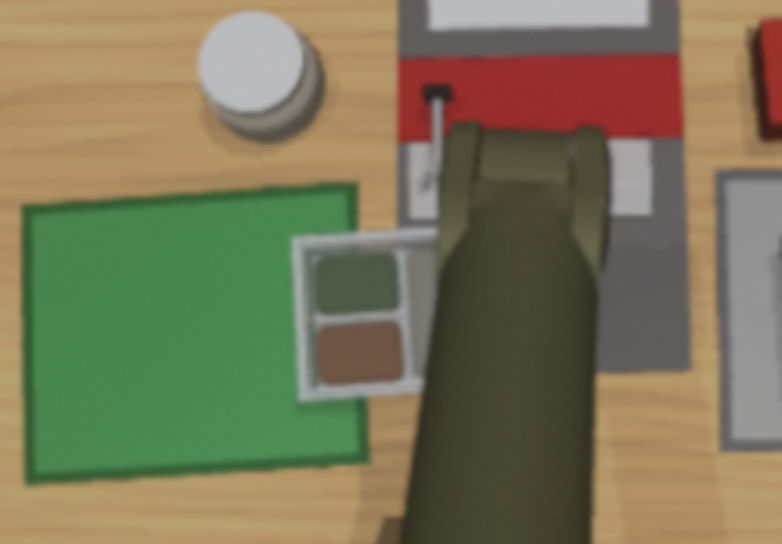

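The lunch slides squarely with its left edge at crop (299,317), already over the mat. I'll carry on along the mat's axis.

step_arm:
  steps: [1,4,0,0,0,1,4.5,0,0,0,1,5,0,0,0,1,5,0,0,0,1,5,0,0,0,1,5,0,0,0,1,5,0,0,0,1,5,0,0,0,1,5,0,0,0,1,5,0,0,0,1,5,0,0,0,1,5,0,0,0]

```text
time_s: 10.55
tool_pos: [0.4505, 0.058, 0.2017]
tool_rot: [-180.0, -0.0, 94.2]
force: [0.1, -1.7, -2.1]
grip_width: 0.087
grasp_force: 1.0
```

step_arm:
  steps: [1,5,0,0,0,1,5,0,0,0,1,5,0,0,0,1,5,0,0,0,1,5,0,0,0,1,5,0,0,0,1,5,0,0,0,1,5,0,0,0,1,5,0,0,0,1,5,0,0,0,1,5,0,0,0,1,5,0,0,0]

```text
time_s: 12.05
tool_pos: [0.4462, 0.1178, 0.2018]
tool_rot: [180.0, -0.0, 94.2]
force: [-0.1, -2.3, -0.6]
grip_width: 0.0868
grasp_force: 1.1
```

step_arm:
  steps: [1,5,0,0,0,1,5,0,0,0,1,5,0,0,0,1,5,0,0,0,1,5,0,0,0,1,5,0,0,0,1,5,0,0,0,1,5,0,0,0,1,4,0,0,0,1,3,0,0,0,1,2,0,0,0,1,0,0,0,0]

```text
time_s: 13.55
tool_pos: [0.4426, 0.1667, 0.2018]
tool_rot: [180.0, -0.0, 94.2]
force: [-0.3, -1.0, -1.1]
grip_width: 0.087
grasp_force: 0.5
```

Run:
```python
from h import *
c=cam("top"); save(c,"t3.png",(70,130,250,255),4)
```

```text
(no output)
```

View pics/t3.png

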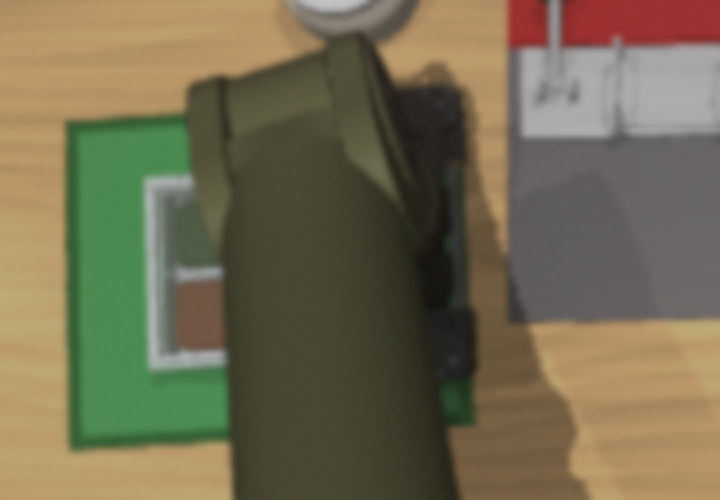

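Left rim of the lunch runs from crop (143,178) to (150,368); the mat's left edge from (67,122) to (72,448).

Run:
```python
from h import *
c=cam("top")
f=lambda p,z: ray(c,np.array(p)/4+[70,130],z)[:,:2]*1000
P=f([(144,178),(151,370)],.041); M=f([(67,122),(72,448)],.001)
print(P.round(0),M.round(0)); 
m=P.mean(0); print("lunch centre", m+93*np.array([.07,-.997]), "mat", M.mean(0)+145*np.array([.063,-.998]), P[0]-P[1])
```

```text
[[495. 365.]
 [362. 354.]] [[545. 439.]
 [310. 422.]]
lunch centre [435.1749663  266.75297614] mat [436.51058739 285.76106209] [133.52037954  11.74952191]
```

step_arm:
  steps: [1,1.5,0,0,0,1,2,0,0,0,1,3,0,0,0,1,3,0,0,0,1,3,0,0,0,1,3,0,0,0,1,2,0,0,0,1,1.5,0,0,0,1,1,0,0,0,1,0,0,0,0]

```text
time_s: 14.9
tool_pos: [0.4412, 0.1864, 0.2018]
tool_rot: [180.0, -0.0, 94.2]
force: [0.9, -2.8, 1.3]
grip_width: 0.0868
grasp_force: 1.6
```

step_arm:
  steps: [1,-1,0,0,0,1,-3,0,0,0,1,-10,0,0,0,1,-20,0,-20,0,1,-20,0,-40,0,1,-20,0,-40,0,1,-10,0,-10,0,1,0,0,0,0]

```text
time_s: 15.9
tool_pos: [0.4474, 0.1018, 0.3119]
tool_rot: [180.0, -0.1, 94.1]
force: [0.3, 0.5, -0.4]
grip_width: 0.0868
grasp_force: 0.0
```

step_arm:
  steps: [1,0,0,0,-9.7,1,0,0,0,-9.7,1,0,0,0,-9.7,1,0,0,0,-9.7,1,0,0,0,-9.7,1,0,0,0,-9.7,1,0,0,0,-9.7,1,0,0,0,-9.7,1,0,0,0,-9.7,1,0,0,0,0]

```text
time_s: 17.15
tool_pos: [0.4466, 0.1032, 0.3101]
tool_rot: [-179.9, -0.2, -178.5]
force: [-0.3, -1.5, 0.1]
grip_width: 0.087
grasp_force: 0.0
```

Run:
```python
from h import *
T=cam("top"); S=cam("scene")
def blob(c,box,n):
    g=c["image"][box[1]:box[3],box[0]:box[2]].max(2); m=(g<45).astype(np.uint8)
    k,_,st,ce=cv2.connectedComponentsWithStats(m)
    for s,q in zip(st[1:],ce[1:]):
        if s[4]>8: print(n,s[4],s[2:4],(q+box[:2]).round(1),(ray(c,q+box[:2],.036)[0]*1000).round(0))
blob(T,(195,115,225,140),"top"); blob(S,(240,225,275,265),"scene")
print(env.get_obs()["qpos"].round(0),env.get_obs()["tool_rot"],env.get_obs()["tool_pos"])
print(proj(T,[[.634,.083,.036]]),proj(S,[[.634,.083,.036]]))
# lunch
save(T,"t4.png",(70,100,300,260),3.4)
```

```text
scene 50 [11  7] [256.6 238. ] [633.  81.  36.]
[-51.  -2.  35. 117.   1.  65.  74.] [-1.79948742e+02 -9.77500429e-02 -1.78591723e+02] [0.44688578 0.10297057 0.31067314]
[[208.17646059 126.64898391]] [[257.01832179 238.63285321]]
```

View pics/t4.png

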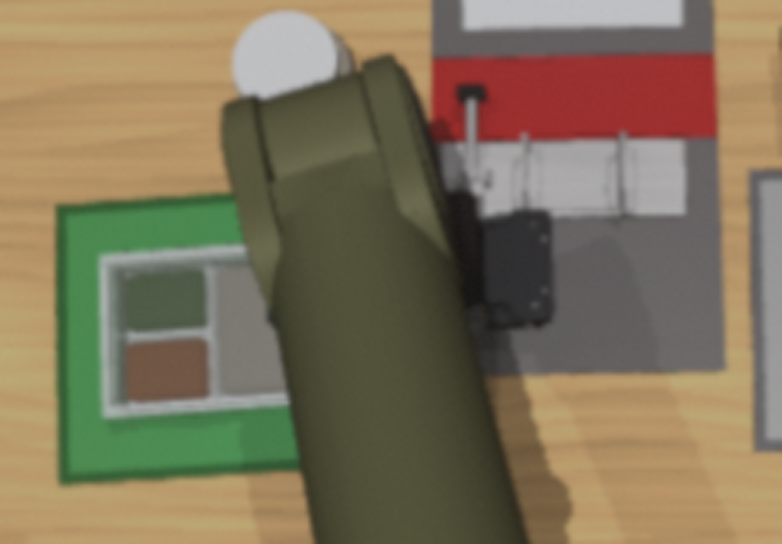

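step_arm:
  steps: [1,-40,-6,0,0,1,-45,-6,0,0,1,-45,-6,0,0,1,-40,-6,0,0,1,-15,-1.5,0,0,0.8,0,0,0,0,0.8,0,0,0,0]

```text
time_s: 18.12
tool_pos: [0.6322, 0.0822, 0.3112]
tool_rot: [180.0, -0.1, -178.5]
force: [-0.0, -0.1, 0.7]
grip_width: 0.0747
grasp_force: 0.0
```

step_arm:
  steps: [0.7,0,0,25,0,0.7,0,0,30,0,0.7,0,0,30,0,0.7,0,0,20,0,0.7,0,0,7,0,0.7,0,0,0,0,0.2,0,0,0,0,0.2,0,0,0,0,0.2,0,0,0,0,0.2,0,0,0,0,0.1,0,0,0,0,0,0,0,0,0]
  grip_force: 10

```text
time_s: 19.62
tool_pos: [0.633, 0.0828, 0.1999]
tool_rot: [179.9, 0.0, -178.4]
force: [-0.9, 2.0, 1.4]
grip_width: 0.0233
grasp_force: 10.0
```

step_arm:
  steps: [0,1.7,0,-7.3,0,0,2.5,0,-7,0,0,3.2,0,-6.7,0,0,3.9,0,-6.4,0,0,4.6,0,-5.9,0,0,5.2,0,-5.4,0]

```text
time_s: 20.38
tool_pos: [0.6119, 0.0823, 0.2393]
tool_rot: [179.9, 0.1, -178.4]
force: [2.1, 5.5, -2.7]
grip_width: 0.0239
grasp_force: 10.0
```

step_arm:
  steps: [0,5.7,0,-4.8,0,0,6.2,0,-4.1,0,0,6.6,0,-3.4,0,0,7,0,-2.7,0,0,7.2,0,-1.9,0,0,7.4,0,-1.1,0,0,0,0,0,0,0,0,0,0,0]

```text
time_s: 21.38
tool_pos: [0.5724, 0.0812, 0.2588]
tool_rot: [179.8, 0.2, -178.4]
force: [1.3, 4.4, 4.5]
grip_width: 0.0241
grasp_force: 10.0
```

step_arm:
  steps: [0.45,0,0,0,0,0.45,0,0,0,0,0.45,0,0,0,0,0.45,0,0,-10,0,0.45,0,0,-20,0,0.45,0,0,-40,0,0.45,0,0,-40,0,0.45,0,-40,-10,0,0.45,0,-50,0,0,0.45,0,-50,0,0,0.45,0,-50,0,0,0.45,0,-20,0,0]

```text
time_s: 22.88
tool_pos: [0.5766, -0.134, 0.3785]
tool_rot: [-179.9, 0.1, -178.8]
force: [0.5, -0.2, 0.4]
grip_width: 0.0388
grasp_force: 0.0
```

Run:
```python
from h import *
c=cam("scene"); save(c,"s5.png",(150,110,430,310),2.8)
c=cam("top"); save(c,"t5.png",(70,100,300,260),3.4)
```

```text
(no output)
```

View pics/s5.png

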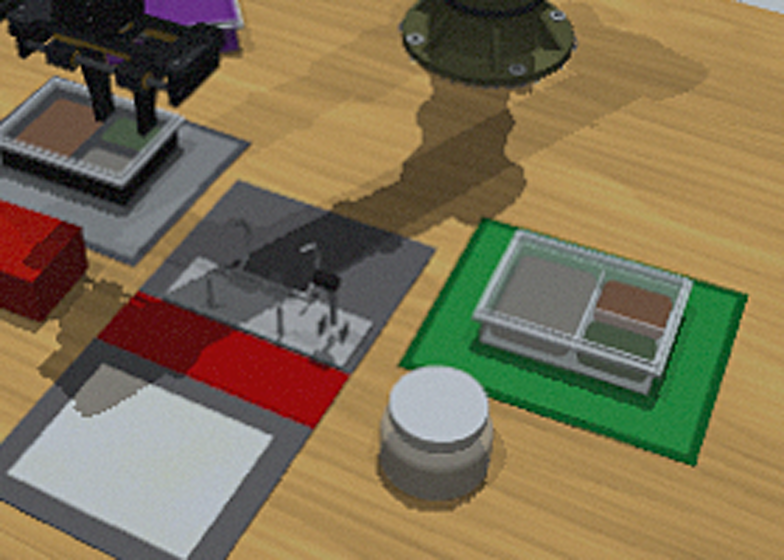

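View pics/t5.png

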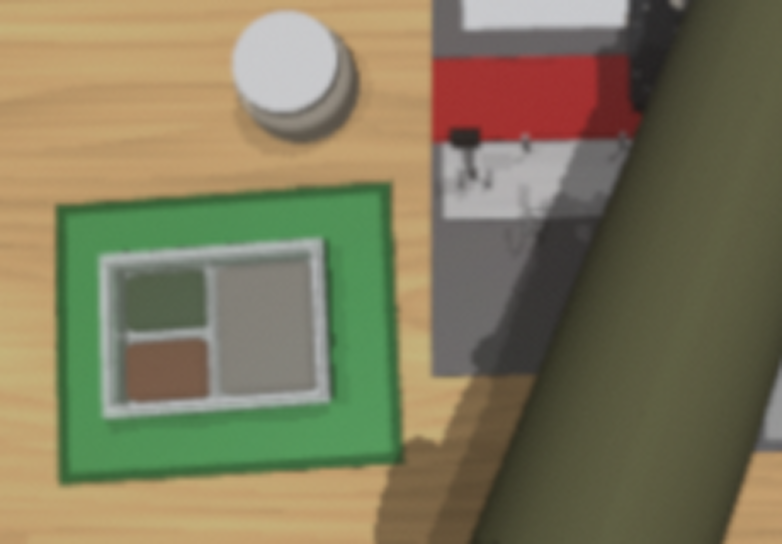

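The lever stands with its grip at scene crop (326,278) and top crop (465,137), the arches are tipped towards -x, and the lunch lies square on the mat. I'll check the numbers.

Run:
```python
from h import *
T=cam("top");S=cam("scene")
f=lambda p,z: ray(T,np.array(p)/3.4+[70,100],z)[:,:2]*1000
L=f([(100,255),(324,240),(329,402),(104,417)],.042);M=f([(57,205),(390,184),(402,462),(62,483)],.001)
print(L.mean(0),M.mean(0),np.degrees(np.arctan2(*(L[0]-L[1]))),np.degrees(np.arctan2(*(M[0]-M[1]))))
def nr(c,uv):
    p=ray(c,[uv],0)[0];q=ray(c,[uv],.2)[0];return q,(p-q)/np.linalg.norm(p-q)
A=np.zeros((3,3));b=np.zeros(3)
for c,uv in((T,np.array([465,137])/3.4+[70,100]),(S,np.array([326,279])/2.8+[150,110])):
    q,d=nr(c,uv);P=np.eye(3)-np.outer(d,d);A+=P;b+=P@q
X=np.linalg.solve(A,b);print(X,"lever rad",np.arctan2(X[2]-.024,X[0]-.567)-.175,env.get_obs()["force"])
```

```text
[433.80601109 286.77125245] [436.67244548 287.59130578] -3.7642808925240447 -3.466485413363419
[0.57787211 0.08054576 0.09231816] lever rad 1.2379803641172726 [-0.7083389   0.25988106  0.07770597]
```

```bash
python3 -c "
from cell import env
print(env.sign_off())"
```

```text
the job is handed in; nothing more can be done
None
```

I handed the job in, with no verdict returned: the lunch measures about 3 mm from the middle of the green mat and square with it, the lever stands at about 1.24 rad with the rings wide open, and I saw no sign that anything else on the table moved.

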